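Fish the dropped contactor out of the gap with the pull hook

ROBOT

A 6-joint arm with a two-finger parallel gripper is mounted at the origin on the work surface. World frame = base frame: x ahead of the robot, y to its left, z up, the work surface at z = 0. Lengths are in m, angles in rad, forces in N, time in s.
With the tool pointing down it reaches from about 0.25 to 0.775 m from the base axis. Payload 4 kg.
Tool frame: the origin (TCP) lies between the finger pads; the fingertips stand 8 mm ahead of it and the grasp point (between the pads) lies 11 mm behind it; z points along the fingers, y is the line along which they close (so a half turn about z gives the same grasp; the last joint's range is limited). The gripper opens to 85 mm and grips with 20 to 120 N. Pads are 22 mm wide; open, the fingers measure 114 mm over their backs; the gripper's body (76 mm by 85 mm) begins 54 mm behind the grasp point. The pads swing forward as they close: fully open they stand 13 mm farther back than shut.
Start: joints at [1.085, 0.087, 1.371, -0, 1.684, -0.103], TCP at [0.205, 0.51, 0.239] pointing down, gripper open.
Joint ranges: [-3.1, 3.1], [-0.76, 2.03], [0.27, 2.55], [-1.08, 4.22], [0.17, 2.65], [-2.57, 2.57]. Speed limits (rad/s): [2.79, 2.79, 3.14, 3.14, 3.14, 3.14].

INTERFACE

Orientations are given as a unit quaternion [w, x, y, z].
In Python, from bench import * gives the robot as it stands.
- The arm moves only by the tool step_arm, never from a script. Its argument "moves" is a list that holds one entry, the list of rows, each a list of 7 numbers: the shift along the tool's x, y, z in m, then the turn, a rotation vector about the tool's x, y, z in degrees, then the gripper command: -1 is shut, 1 is fully open, values between are in proportion. In form: [[[dx, dy, dz, ax, ay, az, fingers], ...]]. A call has 1 to 5 rows; each row shifts and turns the commanded pose from where the row before left it, along the tool's axes as they then stand; what a row does not reach is not made up. A row lasts 1/12 s, in which the tool goes at most 41.7 mm and 7.16 degrees, less where a joint would pass 70% of its speed; a pose out of reach is approached as far as the arm can. A call with a gripper value outside its range is refused whole. The fingers move at their own pace and stop on an object; "grip_force" is the grip in N (left out, the last holds). Time passes only in rows, so rows that do not move let the fingers close. It gives the time, the measured TCP pose, the force, the opening and the grip force at its end, in the units of the state.
- observe(): the state, without advancing time (a new reading comes with each control period).
- read_camera(name): name is "scene" or "top"; returns a dict with "img" (420x560x3 uint8, red, green, blue), "range_z" (420x560 float32, m along the optical axis (not along the pixel's ray), 0 where there is no reading), "camera_matrix" (3x3 intrinsics, pixels), "extrinsics" (4x4, takes a point from camera to world coordinates). Camera axes: x right, y down, z forward; pixel columns grow to the right and rows downward; lengths in m; the calibration is good to about 2 mm. A picture is of the moment at which its call begins.
- hand_in(): hands the job in; it is judged then, once.
The state is a dict: "t": time; "q": joint angles; "dq": joint speeds; "joint_torque": joint torques, N m; "tool_pos": TCP position; "tcp_rot": TCP orientation; "ft_force": force on the tool from outside, world axes, zero at the start; "torque": the same for the moment, N m; "opening": finger opening in m; "grasp_force": force on a finger pad.
Only numpy, scipy, OpenCV 4.12 (cv2) and the standard library are available. Lean on these libraries where they do the work, as an engineer would, in place of code of your own. Each camera call takes 0.05 s, during which the arm holds its last target. There are 200 camera calls.

TASK

A contactor has dropped into the narrow gap between the carton and the drawer cabinet, too deep for the gripper. Draw the pull hook out of the pigeonhole by its bar, set it down on the counter and let go, then take it by its handle, reach over the contactor with the blade and drag it straight out of the gap until all of it lies on the open counter in front. Do not touch the contactor with the gripper, leave the other things on the counter alone, and finish with the hook lying on the counter.

Things in the scene. Friction and masses are not known exactly. Their poses are not given: they have to be found in the camera images.
- stock: Fixed: a brown carton (+y side) and a white cabinet with three grey drawers (-y side), each 150 mm deep, 110 wide, 140 tall, with a straight gap 66 mm wide between them, open above and at both ends. Origin: middle of the gap's front mouth, on the counter. x leads into the gap (x = 0 to 150 mm, y = -33 to +33 mm), z up; the open counter in front is at negative x.
- cubby: Fixed plywood pigeonhole on the counter, 110 mm deep, 110 wide, 85 tall, open only at its front mouth (94 mm wide, 77 high). Origin: middle of the mouth, on the counter; x leads into the hole, z up. At the start the pull hook's handle lies inside, its bar and blade stick out.
- cubby_mid (a point): Middle of the pigeonhole: 55 mm in from the mouth, 40 mm above the counter; axes as the pigeonhole's.
- pull: Pull hook (0.2 kg, loose), 220 mm long, standing on its handle and blade. Origin: under its middle, at the underside; x from handle to blade, z up. Black handle at x = -110 to -30 mm, then a steel bar cranked up (at x = -32 to -22) and level at 45 to 55 mm height, then a blade down to the underside at x = 110. At the start the blade points out of the pigeonhole, towards the robot's side.
- pull_handle (a point): Centre of the hook's black handle (80 mm long, 26 wide, 30 tall): x = -70 mm, 15 mm above the underside; axes as the hook's. Grasp across y (26 mm).
- pull_bar (a point): Middle of the hook's level bar (10 mm wide, 10 thick): x = 45 mm, 50 mm above the underside; 45 mm are free beneath the bar. Axes as the hook's. Grasp across y (10 mm).
- pull_blade (a point): Middle of the lower edge of the hook's blade (40 mm wide across y, 6 thick, upright): x = 107 mm, at the underside; axes as the hook's.
- contactor_center (a point): Centre of the dropped contactor (loose, about 0.2 kg): a black block on a grey base with brass terminals, 60 mm long (its x), 44 mm wide, 30 mm tall, lying on its base on the counter in the gap, its x roughly along the gap. The point is 15 mm above its underside; z is up.
- carton: Bystander: small white and red carton, 70 x 50 x 45 mm, loose; origin under its centre.
- can: Bystander: upright light-coloured can, 54 mm across, 100 mm tall, loose; origin under its centre.
- mug: Bystander: blue mug, 76 mm across, 90 mm tall, loose; origin under its centre.
- contactor: The same contactor; origin under its centre, at its underside.
Mind the look-alikes: they are no part of the job. Leave any purple or yellow look-alike of the cubby alone.

How it is judged:
On the way, in this order (a step that is already met when the one before it is completed fails the run):
1. the pull hook is out of the pigeonhole, lying on the counter, let go (horizontal distance between pull_handle and cubby_mid above 0.1 m and height (world z) of pull_handle below 0.025 m and height (world z) of pull_bar below 0.06 m and contact force between the fingers and pull below 0.1 N and linear speed of pull below 0.05 m/s), for 0.1 s.
2. the contactor is out of the gap, in front of its mouth, with the hook held by its handle (x of contactor_center in the frame of stock between -0.25 and -0.035 m and contact force between the fingers and pull above 1 N and distance between the grasp point and pull_handle below 0.06 m), for 0.1 s.
At the end, for the whole second after the job is handed in: The contactor lies flat on its base on the counter in front of the gap, its centre 35 to 250 mm before the mouth and within 150 mm to either side of the gap's line; the hook lies at rest on the counter, let go (x of contactor_center in the frame of stock between -0.25 and -0.035 m and y of contactor_center in the frame of stock between -0.15 and 0.15 m and height (world z) of contactor_center below 0.025 m and angle between contactor_center's own z axis and vertical below 0.3 rad and linear speed of pull below 0.03 m/s and height (world z) of pull_handle below 0.035 m and height (world z) of pull_bar below 0.065 m); the robot touches nothing.
It fails at once if the gripper touches the contactor (contact force between any of the fingers, the arm and contactor above 0.5 N).
It fails at once if a bystander (carton, can or mug) is moved more than 30 mm (distance of any of carton, can, mug from where it was at the start of the episode above 0.03 m).
It also fails if it takes over 58 s, if anything falls off the work surface, if the arm or the gripper's body presses on something with over 40 N, if the wrist force passes 120 N, or if a joint passes its speed limit or range.

## Working session

There is one attempt and no reset: what is moved stays moved. The work goes in short steps, Python scripts to look and compute and a tool call to move; the robot and the scene stay as the last step left them, time stands still between calls to the robot, and variables do not carry over. Pictures are saved under pics/ and viewed, at most 10 in all, crops included, and the job is handed in when it is done.

Besides the shell and the picture viewer there is one more tool, called after "Emit:" as a command line: name --argument value ..., lists and objects as JSON in quotes. step_arm: Moves the arm, as the interface text tells. Its arguments: {"type":"object","properties":{"moves":{"type":"array"},"grip_force":{"type":"number"}},"required":["moves"]}

```bash
mkdir -p pics; cat > h.py <<'E'
from bench import *
import numpy as np, cv2
def cam(n):
    c=read_camera(n); K=c["camera_matrix"];T=c["extrinsics"];z=c["range_z"]
    v,u=np.mgrid[:420,:560]
    p=np.stack([(u-K[0,2])/K[0,0]*z,(v-K[1,2])/K[1,1]*z,z],-1)
    c["P"]=p@T[:3,:3].T+T[:3,3]; c["P"][z==0]=np.nan
    return c
def save(c,f): cv2.imwrite("pics/"+f,c["img"][:,:,::-1])
E
python3 - <<'E'
from h import *
a=cam("top");b=cam("scene");save(a,"t0.png");save(b,"s0.png")
np.savez("c0.npz",ti=a["img"],tP=a["P"],si=b["img"],sP=b["P"])
o=observe();print(o)
E
```

```text
{'t': 0.1, 'q': array([ 1.08491565e+00,  8.79095974e-02,  1.37214046e+00, -7.66678339e-06,
        1.68357516e+00, -1.03093900e-01]), 'dq': array([ 0.00066267, -0.0010365 , -0.00317626,  0.00279203, -0.00120363,
       -0.00157868]), 'joint_torque': array([ 1.47179311e-03, -3.53013933e+01, -3.14220357e+01, -2.04844068e-04,
        7.92783016e-03, -1.19615498e-05]), 'tool_pos': array([0.20522869, 0.50980817, 0.23822162]), 'tcp_rot': array([-2.91329982e-04,  1.90227346e-01,  9.81739540e-01, -9.73639101e-04]), 'ft_force': array([-0.46416404,  0.37339374, -0.21317597]), 'torque': array([ 0.00098243, -0.00198657, -0.01798848]), 'grasp_force': 0.0, 'opening': 0.08546815471165509}
```

View pics/t0.png

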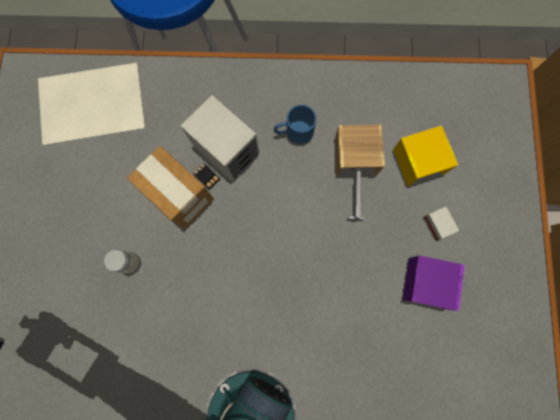

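View pics/s0.png

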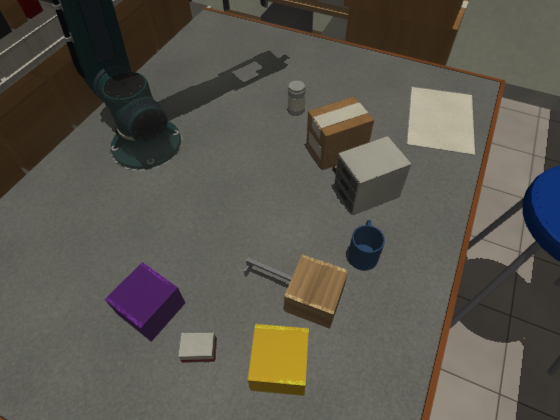

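The top view shows the plywood cubby at (361,148) with the hook's bar running down to the blade at (356,217). The stock is at (170,187) and (220,137) with the contactor at (207,176), the mug is at (300,122), the can at (120,262) and the small carton at (441,223). Purple and yellow are look-alikes.

```bash
cat > m.py <<'E'
from h import *
d=np.load("c0.npz");I=d["ti"].astype(int);P=d["tP"]
def rect(box,zl,zh,name,extra=None):
    x0,y0,x1,y1=box;p=P[y0:y1,x0:x1].reshape(-1,3);c=I[y0:y1,x0:x1].reshape(-1,3)
    m=(p[:,2]>zl)&(p[:,2]<zh)
    if extra is not None:m&=extra(c)
    q=p[m]
    r=cv2.minAreaRect(q[:,:2].astype(np.float32)*1000)
    print(name,len(q),np.round(r[0],1),np.round(r[1],1),round(r[2],1),"z",np.round(np.median(q[:,2]),4), "corners",np.round(cv2.boxPoints(r)).tolist())
    return q
rect((325,115,395,185),.075,.095,"cubby")
q=rect((345,160,370,225),.035,.065,"bar")
w=q[:,:2]; 
rect((120,90,265,235),.13,.15,"stock")
rect((120,140,185,215),.13,.15,"cartonS",lambda c:c[:,0]-c[:,2]>-500)
rect((190,155,222,192),.015,.04,"contactor",lambda c:c.sum(1)<230)
rect((275,95,325,150),.06,.1,"mug");rect((95,240,145,280),.09,.11,"can");rect((420,200,465,245),.03,.06,"carton")
# bar line: fit
b=q[(q[:,2]>.04)]
vx,vy,x0,y0=cv2.fitLine(b[:,:2].astype(np.float32),cv2.DIST_HUBER,0,.001,.001).ravel();print("barline",vx,vy,x0,y0)
t=(b[:,:2]-[x0,y0])@[vx,vy];n=(b[:,:2]-[x0,y0])@[-vy,vx]
for lo in np.arange(t.min(),t.max(),.01):
    s=(t>=lo)&(t<lo+.01)
    if s.any(): print(round(lo,3),s.sum(),np.round([n[s].min(),n[s].max(),np.median(b[s,2])],4),np.round(np.array([x0,y0])+(lo+.005)*np.array([vx,vy]),3))
E
python3 m.py
```

```text
cubby 1872 [ 665.  -257.1] [111.6 111.3] 2.6 z 0.0861 corners [[607.0, -204.0], [612.0, -315.0], [723.0, -310.0], [718.0, -199.0]]
bar 207 [ 553.7 -253.4] [  9.2 133.1] 89.0 z 0.0558 corners [[487.0, -257.0], [620.0, -259.0], [620.0, -250.0], [487.0, -248.0]]
stock 5760 [610.2 152.6] [152.8 286.6] 48.6 z 0.1411 corners [[452.0, 190.0], [667.0, 0.0], [768.0, 115.0], [553.0, 305.0]]
cartonS 2519 [543.6 211.3] [151.9 110.1] 47.7 z 0.1414 corners [[452.0, 192.0], [533.0, 118.0], [635.0, 230.0], [554.0, 304.0]]
contactor 253 [606.7 141.2] [73.2 57. ] 48.8 z 0.0305 corners [[561.0, 132.0], [604.0, 95.0], [652.0, 150.0], [609.0, 187.0]]
mug 440 [734.5 -94.7] [96.  74.7] 73.6 z 0.0809 corners [[685.0, -130.0], [757.0, -151.0], [784.0, -59.0], [712.0, -38.0]]
can 403 [362.4 326.8] [49.8 50.2] 19.2 z 0.1003 corners [[331.0, 342.0], [347.0, 295.0], [394.0, 311.0], [378.0, 359.0]]
carton 597 [ 480.4 -470.4] [69.8 51.5] 25.6 z 0.0457 corners [[438.0, -462.0], [460.0, -509.0], [523.0, -479.0], [501.0, -432.0]]
barline 0.9996366 -0.026956495 0.5394157 -0.252976
-0.052 23 [-0.0045  0.004   0.0545] [ 0.492 -0.252]
-0.042 16 [-0.0051  0.0031  0.0556] [ 0.502 -0.252]
-0.032 16 [-0.0046  0.0035  0.0556] [ 0.512 -0.252]
-0.022 14 [-0.0043  0.0031  0.0559] [ 0.522 -0.253]
-0.012 18 [-0.0047  0.0037  0.0561] [ 0.532 -0.253]
-0.002 16 [-0.0042  0.0045  0.0566] [ 0.542 -0.253]
0.008 13 [-0.0038  0.0042  0.0563] [ 0.552 -0.253]
0.018 15 [-0.0036  0.0043  0.0563] [ 0.562 -0.254]
0.028 16 [-0.0038  0.0045  0.0559] [ 0.572 -0.254]
0.038 16 [-0.0036  0.0049  0.055 ] [ 0.582 -0.254]
0.048 15 [-0.0031  0.0048  0.0563] [ 0.592 -0.254]
0.058 15 [-0.0033  0.0047  0.0547] [ 0.602 -0.255]
0.068 13 [-0.0029  0.0049  0.0557] [ 0.612 -0.255]
0.078 1 [0.005  0.005  0.0403] [ 0.622 -0.255]
```

Emit:
step_arm --moves '[[[-0.0242, -0.0232, 0, 0, 0, 0, 1], [-0.0242, -0.0232, 0, 0, 0, 0, 1], [-0.0242, -0.0232, 0, 0, 0, 0, 1], [-0.0242, -0.0232, 0, 0, 0, 0, 1], [-0.0242, -0.0232, 0, 0, 0, 0, 1]]]'

```text
t: 0.52
tool_pos: [0.2744, 0.3558, 0.2387]
tcp_rot: [-0.0, 0.19, 0.982, -0.0]
ft_force: [1.2, 1.3, 0.2]
opening: 0.0856
grasp_force: 0.0
```

Emit:
step_arm --moves '[[[-0.0242, -0.0232, 0, 0, 0, 0, 1], [-0.0242, -0.0232, 0, 0, 0, 0, 1], [-0.0242, -0.0232, 0, 0, 0, 0, 1], [-0.0242, -0.0232, 0, 0, 0, 0, 1], [-0.0242, -0.0232, 0, 0, 0, 0, 1]]]'

```text
t: 0.93
tool_pos: [0.3433, 0.203, 0.2389]
tcp_rot: [-0.0, 0.19, 0.982, -0.0]
ft_force: [-0.4, -0.4, -0.5]
opening: 0.0857
grasp_force: 0.0
```

Emit:
step_arm --moves '[[[-0.0242, -0.0232, 0, 0, 0, 0, 1], [-0.0242, -0.0232, 0, 0, 0, 0, 1], [-0.0242, -0.0232, 0, 0, 0, 0, 1], [-0.0242, -0.0232, 0, 0, 0, 0, 1], [-0.0242, -0.0232, 0, 0, 0, 0, 1]]]'

```text
t: 1.35
tool_pos: [0.4122, 0.0502, 0.239]
tcp_rot: [-0.0, 0.19, 0.982, 0.0]
ft_force: [-0.7, 0.4, -0.0]
opening: 0.0854
grasp_force: 0.0
```

Emit:
step_arm --moves '[[[-0.0242, -0.0232, 0, 0, 0, 0, 1], [-0.0242, -0.0232, 0, 0, 0, 0, 1], [-0.0242, -0.0232, 0, 0, 0, 0, 1], [-0.0242, -0.0232, 0, 0, 0, 0, 1], [-0.0242, -0.0232, 0, 0, 0, 0, 1]]]'

```text
t: 1.77
tool_pos: [0.4812, -0.1026, 0.2387]
tcp_rot: [-0.0, 0.19, 0.982, 0.0]
ft_force: [0.7, 0.9, -0.3]
opening: 0.0852
grasp_force: 0.0
```

Emit:
step_arm --moves '[[[-0.0242, -0.0232, 0, 0, 0, 0, 1], [-0.0242, -0.0232, 0, 0, 0, 0, 1], [-0.0242, -0.0232, 0, 0, 0, 0, 1], [-0.0242, -0.0232, 0, 0, 0, 0, 1], [-0.0242, -0.0232, 0, 0, 0, 0, 1]]]'

```text
t: 2.18
tool_pos: [0.5502, -0.2553, 0.2384]
tcp_rot: [-0.001, 0.19, 0.982, 0.0]
ft_force: [1.0, 0.6, -0.0]
opening: 0.0856
grasp_force: 0.0
```

Emit:
step_arm --moves '[[[0, 0, 0, 0, 0, -6.8, 1], [0, 0, 0, 0, 0, -6.8, 1], [0, 0, 0, 0, 0, -6.8, 1], [0, 0, 0.02, 0, 0, 0, 1], [0, 0, 0, 0, 0, 0, 1]]]'

```text
t: 2.6
tool_pos: [0.5486, -0.2532, 0.2151]
tcp_rot: [-0.003, 0.014, 1.0, 0.002]
ft_force: [-1.1, 0.4, -1.0]
opening: 0.0854
grasp_force: 0.0
```

```bash
cat >> h.py <<'E'
from scipy.spatial.transform import Rotation as R
def goal(x,y,z,yaw):
    "tool-frame shift to target TCP and tool-z turn (deg) for tool-x heading yaw (deg)"
    o=observe();q=o["tcp_rot"];r=R.from_quat([q[1],q[2],q[3],q[0]]);m=r.as_matrix()
    d=m.T@(np.array([x,y,z])-o["tool_pos"])
    h=np.degrees(np.arctan2(m[1,0],m[0,0]))
    print("t",round(o["t"],2),"pos",o["tool_pos"].round(4),"head",h.round(2),"tilt z",m[:,2].round(3),"shift",d.round(4),"turn",round(-((yaw-h+180)%360-180),2),"open",round(o["opening"],4),"F",o["ft_force"].round(1),"gf",round(o["grasp_force"],1))
E
python3 -c "
from h import *
goal(.55,-.2535,.039,178.5)"
```

```text
t 2.6 pos [ 0.5486 -0.2532  0.2151] head 178.45 tilt z [-0.006  0.004 -1.   ] shift [-0.0025 -0.0009  0.1761] turn -0.05 open 0.0854 F [-1.1  0.4 -1. ] gf 0.0
```

Emit:
step_arm --moves '[[[0, 0, 0.035, 0, 0, 0, 1], [0, 0, 0.035, 0, 0, 0, 0], [0, 0, 0.035, 0, 0, 0, 0], [0, 0, 0.035, 0, 0, 0, 0], [0, 0, 0.02, 0, 0, 0, 0]]]' --grip_force 60

```text
t: 3.02
tool_pos: [0.5474, -0.2522, 0.0543]
tcp_rot: [-0.003, 0.014, 1.0, 0.002]
ft_force: [-0.5, -0.5, -1.1]
opening: 0.0428
grasp_force: 0.0
```

Emit:
step_arm --moves '[[[0, 0, 0.018, 0, 0, 0, 0], [0, 0, 0, 0, 0, 0, 0], [0, 0, 0, 0, 0, 0, -1], [0, 0, 0, 0, 0, 0, -1], [0, 0, 0, 0, 0, 0, -1]]]'

```text
t: 3.43
tool_pos: [0.5513, -0.2545, 0.0437]
tcp_rot: [0.002, 0.013, 1.0, -0.001]
ft_force: [0.3, 0.1, -0.9]
opening: 0.0085
grasp_force: 59.8
```

Emit:
step_arm --moves '[[[0, 0, 0, 0, 0, 0, -1], [0, 0, 0, 0, 0, 0, -1], [0, 0, 0, 0, 0, 0, -1], [0, 0, 0, 0, 0, 0, -1], [0, 0, 0, 0, 0, 0, -1]]]'

```text
t: 3.85
tool_pos: [0.5513, -0.2547, 0.0435]
tcp_rot: [0.002, 0.013, 1.0, -0.001]
ft_force: [0.4, 0.2, 6.7]
opening: 0.0087
grasp_force: 59.9
```

```bash
python3 -c "
from h import *
goal(.40,-.2495,.041,178.5)"
```

```text
t 3.85 pos [ 0.5513 -0.2547  0.0435] head 178.46 tilt z [ 0.004 -0.002 -1.   ] shift [0.1514 0.0011 0.002 ] turn -0.04 open 0.0087 F [0.4 0.2 6.7] gf 59.9
```

Emit:
step_arm --moves '[[[0, 0, -0.004, 0, 0, 0, -1], [0.01, 0, -0.002, 0, 0, 0, -1], [0.02, 0, 0, 0, 0, 0, -1], [0.02, 0, 0, 0, 0, 0, -1], [0.02, 0, 0, 0, 0, 0, -1]]]'

```text
t: 4.27
tool_pos: [0.4777, -0.251, 0.0461]
tcp_rot: [-0.001, 0.013, 1.0, 0.001]
ft_force: [0.1, -1.0, -2.3]
opening: 0.0084
grasp_force: 58.9
```

Emit:
step_arm --moves '[[[0.02, 0, 0, 0, 0, 0, -1], [0.02, 0, 0, 0, 0, 0, -1], [0.02, 0, 0, 0, 0, 0, -1], [0.02, 0, 0, 0, 0, 0, -1], [0.01, 0, 0, 0, 0, 0, -1]]]'

```text
t: 4.68
tool_pos: [0.3865, -0.2481, 0.0459]
tcp_rot: [-0.002, 0.014, 1.0, 0.001]
ft_force: [-0.6, 0.5, -2.5]
opening: 0.0088
grasp_force: 58.8
```

```bash
python3 - <<'E'
from h import *
goal(.40,-.2495,.041,178.5)
b=cam("scene");cv2.imwrite("pics/s1.png",cv2.resize(b["img"][180:380,150:400,::-1],None,fx=2.5,fy=2.5))
E
```

```text
t 4.68 pos [ 0.3865 -0.2481  0.0459] head 178.43 tilt z [-0.004  0.003 -1.   ] shift [-0.0135 -0.001   0.0049] turn -0.07 open 0.0088 F [-0.6  0.5 -2.5] gf 58.8
```

View pics/s1.png

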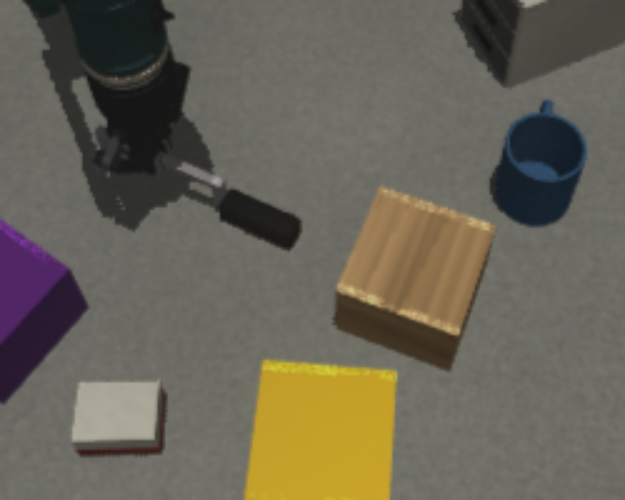

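The hook is clear of the cubby, with its handle at crop pixel (260,218). I'll set it down and release.

Emit:
step_arm --moves '[[[0, 0, 0.003, 0, 0, 0, -1], [0, 0, 0.002, 0, 0, 0, -1], [0, 0, 0, 0, 0, 0, -1], [0, 0, 0, 0, 0, 0, 0.2], [0, 0, 0, 0, 0, 0, 0.2]]]'

```text
t: 5.15
tool_pos: [0.3913, -0.2498, 0.0426]
tcp_rot: [0.001, 0.013, 1.0, -0.0]
ft_force: [-1.0, 0.2, 0.5]
opening: 0.0317
grasp_force: 0.0
```

Emit:
step_arm --moves '[[[0, 0, 0, 0, 0, 0, 0.2], [0, 0, 0, 0, 0, 0, 0.2], [0, 0, -0.03, 0, 0, 0, 0.2], [0, 0, -0.035, 0, 0, 0, 0.2], [0, 0, -0.035, 0, 0, 0, 0.2]]]'

```text
t: 5.57
tool_pos: [0.3896, -0.2488, 0.1423]
tcp_rot: [-0.001, 0.013, 1.0, 0.001]
ft_force: [1.5, -0.7, -0.5]
opening: 0.0511
grasp_force: 0.0
```

```bash
cat > look.py <<'E'
from h import *
a=cam("top");P=a["P"];I=a["img"].astype(int)
np.savez("c1.npz",i=I,P=P)
s=cam("scene");Q=s["P"];J=s["img"].astype(int)
for n,p,c in(("top",P,I),("scene",Q,J)):
    x,y,z=p[...,0],p[...,1],p[...,2]
    m=(x>.42)&(x<.58)&(y>-.32)&(y<-.19)&(z>.015)&(z<.04)&(c.sum(2)<200)
    q=p[m]; print(n,len(q))
    if len(q)>20:
        r=cv2.minAreaRect(q[:,:2].astype(np.float32)*1000);print(r,np.median(q[:,2]))
    m=(x>.25)&(x<.50)&(y>-.32)&(y<-.19)&(z>.042)&(z<.065);q=p[m];print(len(q))
    if len(q)>20:print(cv2.minAreaRect(q[:,:2].astype(np.float32)*1000),cv2.fitLine(q[:,:2].astype(np.float32),cv2.DIST_HUBER,0,.001,.001).ravel(),np.median(q[:,2]))
E
python3 look.py; python3 -c "
from h import *
goal(.50,-.251,.12,178.5)"
```

```text
top 277
((501.0299987792969, -251.01885986328125), (26.052745819091797, 85.25424194335938), 88.33711242675781) 0.030629131481449523
137
((397.59967041015625, -247.96437072753906), (10.841440200805664, 140.861083984375), 89.3438949584961) [ 0.99998623  0.00524874  0.3683762  -0.24680308] 0.05552655144879903
scene 390
((501.3892517089844, -254.83322143554688), (26.59040641784668, 87.87171173095703), 88.03047943115234) 0.028667036027904047
294
((396.1568908691406, -252.02857971191406), (12.481732368469238, 142.30299377441406), 88.68988037109375) [ 0.9997583  -0.02198556  0.40618262 -0.2534638 ] 0.053718197198486195
t 5.67 pos [ 0.3936 -0.2521  0.1493] head 178.49 tilt z [ 0.011 -0.009 -1.   ] shift [-0.106   0.0041  0.0304] turn -0.01 open 0.0512 F [ 1.1  0.2 -0.6] gf 0.0
```

Emit:
step_arm --moves '[[[-0.036, 0, 0, 0, 0, 0, 0.4], [-0.036, 0, 0, 0, 0, 0, 0.4], [-0.036, 0, 0, 0, 0, 0, 0.4], [0, 0, 0.03, 0, 0, 0, 0.4], [0, 0, 0.03, 0, 0, 0, 0.4]]]'

```text
t: 6.08
tool_pos: [0.5017, -0.2532, 0.0831]
tcp_rot: [0.003, 0.012, 1.0, -0.001]
ft_force: [0.8, -0.2, -1.3]
opening: 0.0594
grasp_force: 0.0
```

```bash
python3 -c "
from h import *
for i in range(3):
  goal(.501,-.2525,.014,178.4);read_camera('top')"
```

```text
t 6.08 pos [ 0.5017 -0.2532  0.0831] head 178.58 tilt z [ 0.005 -0.003 -1.   ] shift [0.0011 0.0008 0.0691] turn 0.18 open 0.0594 F [ 0.8 -0.2 -1.3] gf 0.0
t 6.13 pos [ 0.4959 -0.25    0.0739] head 178.54 tilt z [-0.009  0.006 -1.   ] shift [-0.0058 -0.0027  0.0599] turn 0.14 open 0.0597 F [-2.6  1.5 -4.7] gf 0.0
t 6.18 pos [ 0.4947 -0.2497  0.0754] head 178.51 tilt z [-0.011  0.007 -1.   ] shift [-0.007  -0.003   0.0613] turn 0.11 open 0.0596 F [-0.8  0.5 -0.8] gf 0.0
```

Emit:
step_arm --moves '[[[-0.002, -0.002, 0.02, 0, 0, 0, 0.4], [0, 0, 0.02, 0, 0, 0, 0.4], [0, 0, 0.01, 0, 0, 0, 0.4], [0, 0, 0.009, 0, 0, 0, 0.4], [0, 0, 0, 0, 0, 0, 0.4]]]'

```text
t: 6.65
tool_pos: [0.4992, -0.2541, 0.0224]
tcp_rot: [-0.001, 0.014, 1.0, 0.001]
ft_force: [-0.9, 0.2, -0.1]
opening: 0.0597
grasp_force: 0.0
```

```bash
python3 -c "
from h import *
for i in range(2):
  goal(.501,-.2525,.014,178.4);read_camera('top')"
```

```text
t 6.65 pos [ 0.4992 -0.2541  0.0224] head 178.45 tilt z [-0.002  0.001 -1.   ] shift [-0.0017  0.0016  0.0084] turn 0.05 open 0.0597 F [-0.9  0.2 -0.1] gf 0.0
t 6.7 pos [ 0.4998 -0.2544  0.0235] head 178.46 tilt z [-0.  0. -1.] shift [-0.0011  0.002   0.0095] turn 0.06 open 0.0597 F [ 0.5 -0.1 -1.4] gf 0.0
```

Emit:
step_arm --moves '[[[0, 0.002, 0.008, 0, 0, 0, 0.4], [0, 0, 0, 0, 0, 0, -1], [0, 0, 0, 0, 0, 0, -1], [0, 0, 0, 0, 0, 0, -1], [0, 0, 0, 0, 0, 0, -1]]]' --grip_force 80

```text
t: 7.17
tool_pos: [0.5005, -0.2527, 0.016]
tcp_rot: [0.001, 0.013, 1.0, -0.0]
ft_force: [1.5, -0.7, -0.2]
opening: 0.0244
grasp_force: 80.9
```

Emit:
step_arm --moves '[[[0, 0, 0, 0, 0, 0, -1], [0, 0, 0, 0, 0, 0, -1], [0, 0, 0, 0, 0, 0, -1], [0, 0, -0.02, 0, 0, 0, -1], [0, 0, -0.03, 0, 0, 0, -1]]]'

```text
t: 7.58
tool_pos: [0.497, -0.2504, 0.0609]
tcp_rot: [-0.004, 0.013, 1.0, 0.003]
ft_force: [0.3, 0.2, -2.3]
opening: 0.0247
grasp_force: 80.8
```

```bash
python3 -c "
from h import *
c=np.load('c0.npz')
cam('top')
goal(.501,-.2525,.014,178.4)"
```

```text
t 7.63 pos [ 0.5017 -0.2534  0.0704] head 178.46 tilt z [ 0.005 -0.003 -1.   ] shift [0.001  0.001  0.0564] turn 0.06 open 0.0241 F [ 2.5 -1.5  1.7] gf 80.9
```

Emit:
step_arm --moves '[[[0, 0, 0, 0, 0, 4, -1], [0, 0, 0, 0, 0, 6, -1], [0, 0, 0, 0, 0, 6.5, -1], [0, 0, 0, 0, 0, 6.5, -1], [0, 0, 0, 0, 0, 6.5, -1]]]'

```text
t: 8.05
tool_pos: [0.4997, -0.2523, 0.0644]
tcp_rot: [-0.0, 0.27, 0.963, 0.0]
ft_force: [-0.6, -0.6, -2.5]
opening: 0.0244
grasp_force: 80.9
```

Emit:
step_arm --moves '[[[0, 0, 0, 0, 0, 6.5, -1], [0, 0, 0, 0, 0, 6.5, -1], [0, 0, 0, 0, 0, 6.5, -1], [0, 0, 0, 0, 0, 6.5, -1], [0, 0, 0, 0, 0, 6.5, -1]]]'

```text
t: 8.47
tool_pos: [0.4997, -0.2523, 0.0643]
tcp_rot: [-0.001, 0.529, 0.849, -0.0]
ft_force: [0.8, 0.4, -2.9]
opening: 0.0248
grasp_force: 80.9
```

Emit:
step_arm --moves '[[[0, 0, 0, 0, 0, 6.5, -1], [0, 0, 0, 0, 0, 6.5, -1], [0, 0, 0, 0, 0, 6.5, -1], [0, 0, 0, 0, 0, 6.5, -1], [0, 0, 0, 0, 0, 6.5, -1]]]'

```text
t: 8.88
tool_pos: [0.4996, -0.2523, 0.0642]
tcp_rot: [-0.001, 0.745, 0.667, -0.0]
ft_force: [-0.3, -0.4, -2.4]
opening: 0.0243
grasp_force: 80.9
```

Emit:
step_arm --moves '[[[0, 0, 0, 0, 0, 6.5, -1], [0, 0, 0, 0, 0, 6.5, -1], [0, 0, 0, 0, 0, 6.5, -1], [0, 0, 0, 0, 0, 3, -1], [0, 0, 0, 0, 0, 0, -1]]]'

```text
t: 9.3
tool_pos: [0.4995, -0.2523, 0.0643]
tcp_rot: [-0.001, 0.86, 0.511, -0.0]
ft_force: [-0.2, -0.2, -1.7]
opening: 0.0245
grasp_force: 80.8
```

```bash
python3 - <<'E'
from h import *
cam('top');goal(.415,-.069,.066,48.6)
# stock & contactor refinement from first images, both views
d=np.load("c0.npz")
for n in "ts":
    P=d[n+"P"];I=d[n+"i"].astype(int);z=P[...,2];x,y=P[...,0],P[...,1]
    m=(z>.132)&(z<.15)&(x>.43)&(x<.8)&(y>-.05)&(y<.33)
    r=cv2.minAreaRect(P[m][:,:2].astype(np.float32)*1000);print(n,"stock",r)
    e=np.array([np.cos(np.radians(48.6)),np.sin(np.radians(48.6))]);f=np.array([-e[1],e[0]])
    M=np.array([.5606,.0963])
    u=(P[...,:2]-M)@e;v=(P[...,:2]-M)@f
    s=v[m];print(" gap edges",s[s>0].min(),s[s<0].max(),"outer",s.min(),s.max(),"x",u[m].min(),u[m].max())
    k=(u>-.02)&(u<.16)&(abs(v)<.033)&(z>.006)&(z<.045)
    if k.sum()>10: print(" contactor",k.sum(),np.percentile(u[k],[1,5,50,95,99]).round(4),np.percentile(v[k],[1,50,99]).round(4))
    k2=k&(z>.025);print(" top",k2.sum(),u[k2].min(),u[k2].max(),v[k2].min(),v[k2].max()) if k2.any() else 0
E
```

```text
t 9.35 pos [ 0.4995 -0.2522  0.0644] head 61.54 tilt z [-0.001  0.001 -1.   ] shift [ 0.1208 -0.1616 -0.0014] turn 12.94 open 0.0241 F [-0.5 -0.1 -1.7] gf 80.8
t stock ((610.2140502929688, 152.60520935058594), (152.7918243408203, 286.63336181640625), 48.555938720703125)
 gap edges 0.03286306418175724 -0.03250004688444962 outer -0.14330027001463216 0.14330916879600053 x -0.0014123910915078244 0.1515384444704443
 contactor 409 [0.0278 0.0294 0.0547 0.1022 0.1411] [-0.033   0.0026  0.0249]
 top 226 0.021656838811990018 0.14273382046259214 -0.032985750950899985 0.023143564422495582
s stock ((609.5465087890625, 149.50997924804688), (153.1775665283203, 287.4688720703125), 48.744789123535156)
 gap edges 0.02949835194683763 -0.03186289312551398 outer -0.14539005732391042 0.14218006020161544 x -0.003999488571201981 0.14914386151387107
 contactor 106 [-0.0008  0.0035  0.0261  0.0415  0.0434] [0.0085 0.0315 0.033 ]
 top 47 -0.0015534249974869367 0.04344830660997678 0.028480158378310097 0.03299241404740851
```

Emit:
step_arm --moves '[[[0, 0, 0, 0, 0, 6.5, -1], [0, 0, 0, 0, 0, 6.4, -1], [0.012, -0.03, 0, 0, 0, 0, -1], [0.012, -0.031, 0, 0, 0, 0, -1], [0.012, -0.031, 0, 0, 0, 0, -1]]]'

```text
t: 9.77
tool_pos: [0.4539, -0.1638, 0.0645]
tcp_rot: [-0.001, 0.911, 0.411, -0.0]
ft_force: [0.4, 0.9, -1.5]
opening: 0.0247
grasp_force: 80.9
```

Emit:
step_arm --moves '[[[0.012, -0.031, 0, 0, 0, 0, -1], [0.012, -0.031, 0, 0, 0, 0, -1], [0.012, -0.021, 0, 0, 0, 0, -1], [0.009, -0.009, 0, 0, 0, 0, -1], [0, 0, 0, 0, 0, 0, -1]]]'

```text
t: 10.18
tool_pos: [0.4144, -0.0675, 0.0648]
tcp_rot: [-0.001, 0.911, 0.413, -0.0]
ft_force: [0.3, -0.2, -2.3]
opening: 0.0246
grasp_force: 80.8
```

```bash
python3 - <<'E'
from h import *
a=cam('top');goal(.415,-.069,.066,48.6)
cv2.imwrite("pics/t2.png",cv2.resize(a["img"][120:300,120:360,::-1],None,fx=3,fy=3,interpolation=cv2.INTER_CUBIC))
e=np.array([np.cos(np.radians(48.6)),np.sin(np.radians(48.6))]);f=np.array([-e[1],e[0]]);M=np.array([.5606,.0963])
P=a["P"];u=(P[...,:2]-M)@e;v=(P[...,:2]-M)@f;z=P[...,2]
k=(u>-.22)&(u<0)&(abs(v)<.04)&(z>.08)&(z<.125)
q=np.c_[u[k],v[k],z[k]]
for lo in np.arange(-.22,0,.02):
    s=(q[:,0]>=lo)&(q[:,0]<lo+.02)
    if s.any():print(lo.round(3),s.sum(),q[s,1].min().round(4),q[s,1].max().round(4),np.median(q[s,2]).round(4))
print("umax",q[:,0].max())
k=(u>.0)&(u<.15)&(abs(v)<.022)&(z>.024)&(z<.04)
print(np.histogram(u[k],bins=np.arange(0,.151,.01))[0])
for lo in np.arange(.02,.11,.01):
    s=k&(u>=lo)&(u<lo+.01)
    if s.any():print(lo.round(3),v[s].min().round(4),v[s].max().round(4),np.median(z[s]).round(4))
E
```

```text
t 10.23 pos [ 0.4151 -0.069   0.065 ] head 48.78 tilt z [-0. -0. -1.] shift [-0.0001 -0.0001 -0.001 ] turn 0.18 open 0.0243 F [ 0.5  0.4 -2.1] gf 80.8
-0.1 32 -0.0036 0.0056 0.104
-0.08 38 -0.004 0.0062 0.1042
-0.06 46 -0.0121 0.0211 0.1035
umax -0.040932666448293555
[ 0  0  1  6 59 53 53 38  4  0  0  0  0  0  0]
0.02 -0.0084 -0.0084 0.0248
0.03 -0.0107 0.0046 0.0253
0.04 -0.0161 0.021 0.0312
0.05 -0.0166 0.021 0.0316
0.06 -0.0152 0.0219 0.031
0.07 -0.0156 0.0219 0.0305
0.08 -0.0087 0.0175 0.0244
```

View pics/t2.png

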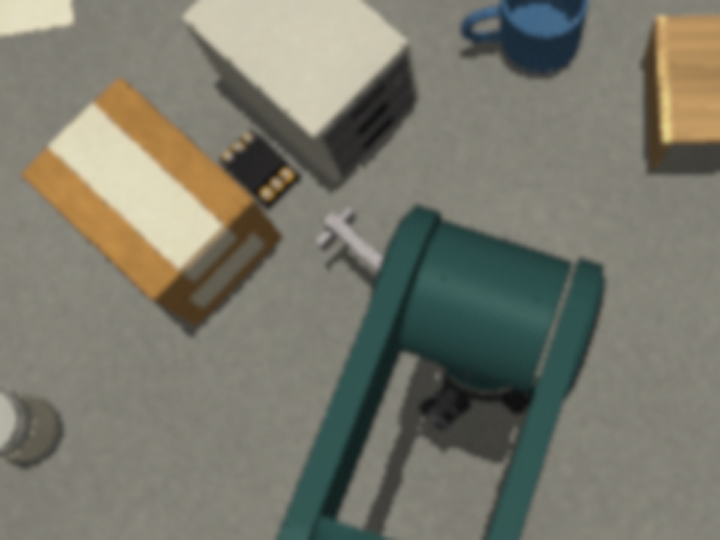

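Blade at crop (340,228) points straight at the gap; the contactor at (260,167) spans about 28–88 mm deep. I'll check the arm's overhang against the stock, then insert.

```bash
python3 - <<'E'
from h import *
e=np.array([np.cos(np.radians(48.6)),np.sin(np.radians(48.6))]);f=np.array([-e[1],e[0]]);T=np.array([.4151,-.069])
for n in("top","scene"):
    P=cam(n)["P"];u=(P[...,:2]-T)@e;v=(P[...,:2]-T)@f;z=P[...,2]
    for lo in np.arange(.1,.4,.02):
        s=(z>=lo)&(z<lo+.02)&(abs(v)<.25)&(u<.17)&(u>-.15)&~((u>.14)&(z<.15))
        if s.sum()>3:print(n,lo.round(2),s.sum(),"u",u[s].min().round(3),u[s].max().round(3),"v",v[s].min().round(3),v[s].max().round(3))
E
```

```text
top 0.1 41 u -0.01 0.14 v -0.005 0.039
top 0.12 19 u -0.009 0.015 v 0.035 0.055
top 0.14 84 u -0.01 0.015 v 0.042 0.064
top 0.16 45 u -0.008 0.014 v 0.035 0.061
top 0.18 9 u -0.033 0.016 v 0.009 0.036
top 0.2 21 u -0.033 0.005 v 0.009 0.036
top 0.22 40 u -0.032 0.013 v 0.012 0.036
top 0.24 9 u -0.029 0.006 v 0.017 0.036
top 0.26 41 u -0.03 0.011 v 0.016 0.035
top 0.28 16 u -0.026 0.0 v 0.02 0.034
top 0.3 4 u -0.022 -0.016 v 0.024 0.028
top 0.34 19 u -0.02 0.024 v 0.029 0.07
top 0.36 66 u -0.027 0.024 v -0.042 0.137
top 0.38 337 u -0.065 0.069 v -0.059 0.14
top 0.4 1784 u -0.063 0.067 v -0.057 0.14
scene 0.1 198 u -0.014 0.14 v -0.052 0.039
scene 0.12 80 u -0.018 0.017 v -0.064 0.015
scene 0.14 128 u -0.02 0.019 v -0.069 0.007
scene 0.16 94 u -0.02 0.019 v -0.06 -0.011
scene 0.18 131 u -0.038 0.03 v -0.042 0.001
scene 0.2 187 u -0.038 0.031 v -0.042 0.005
scene 0.22 239 u -0.038 0.035 v -0.04 0.012
scene 0.24 160 u -0.037 0.032 v -0.04 0.004
scene 0.26 235 u -0.037 0.035 v -0.04 0.005
scene 0.28 225 u -0.035 0.046 v -0.04 0.004
scene 0.3 245 u -0.035 0.046 v -0.039 -0.001
scene 0.32 151 u -0.049 0.033 v -0.041 -0.018
scene 0.34 294 u -0.081 0.056 v -0.056 0.042
scene 0.36 642 u -0.11 0.067 v -0.063 0.147
scene 0.38 1285 u -0.124 0.068 v -0.065 0.154
scene 0.4 2008 u -0.127 0.065 v -0.062 0.149
```

Emit:
step_arm --moves '[[[0.02, 0, 0, 0, 0, 0, -1], [0.02, 0, 0, 0, 0, 0, -1], [0.02, 0, 0, 0, 0, 0, -1], [0, 0, 0, 0, 0, 0, -1]]]'

```text
t: 10.67
tool_pos: [0.4579, -0.0242, 0.0656]
tcp_rot: [-0.0, 0.911, 0.412, 0.001]
ft_force: [-0.3, 0.4, -0.7]
opening: 0.0244
grasp_force: 80.9
```

Emit:
step_arm --moves '[[[0.02, 0, 0, 0, 0, 0, -1], [0.02, 0, 0, 0, 0, 0, -1], [0.02, 0, 0, 0, 0, 0, -1], [0.02, 0, 0, 0, 0, 0, -1], [0.013, 0, 0, 0, 0, 0, -1]]]'

```text
t: 11.08
tool_pos: [0.5183, 0.0447, 0.0651]
tcp_rot: [0.0, 0.912, 0.411, 0.0]
ft_force: [-0.5, 0.7, -1.4]
opening: 0.0245
grasp_force: 80.8
```

Emit:
step_arm --moves '[[[0, 0, 0, 0, 0, 0, -1], [0, 0, 0, 0, 0, 0, -1]]]'

```text
t: 11.25
tool_pos: [0.517, 0.0441, 0.0649]
tcp_rot: [0.0, 0.911, 0.411, -0.001]
ft_force: [-0.0, -0.2, -3.1]
opening: 0.0244
grasp_force: 80.9
```

```bash
python3 - <<'E'
from h import *
a=cam('top');goal(.5165,.0455,.0165,48.6)
cv2.imwrite("pics/t3.png",cv2.resize(a["img"][130:230,150:280,::-1],None,fx=5,fy=5,interpolation=cv2.INTER_CUBIC))
E
```

```text
t 11.3 pos [0.5165 0.0438 0.0649] head 48.55 tilt z [-0.002 -0.001 -1.   ] shift [ 0.0013 -0.0011  0.0484] turn -0.05 open 0.0245 F [-0.8 -0.4 -1.5] gf 80.9
```

View pics/t3.png

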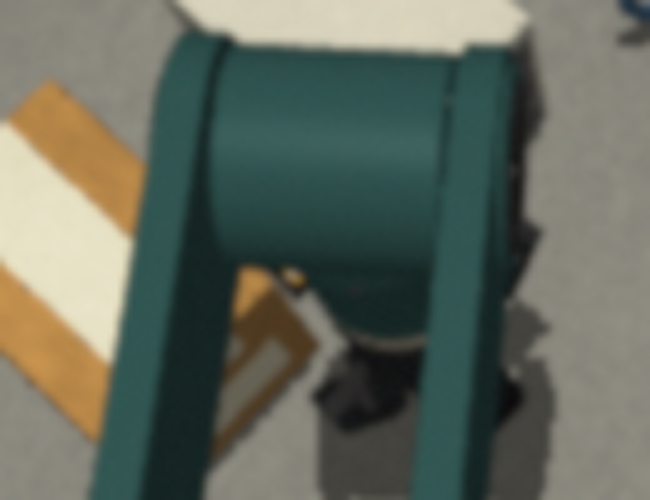

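The arm hides the blade here; only the bar at (320,320) and one terminal at (293,278) are visible. By the measured geometry the blade is 15 mm behind the contactor. I'll lower it while watching the force.

Emit:
step_arm --moves '[[[0, 0, 0.012, 0, 0, 0, -1], [0, 0, 0.012, 0, 0, 0, -1], [0, 0, 0.01, 0, 0, 0, -1], [0, 0, 0.006, 0, 0, 0, -1], [0, 0, 0, 0, 0, 0, -1]]]'

```text
t: 11.72
tool_pos: [0.5146, 0.0445, 0.0224]
tcp_rot: [-0.001, 0.912, 0.411, -0.003]
ft_force: [-0.5, -0.2, -1.9]
opening: 0.0245
grasp_force: 80.9
```

Emit:
step_arm --moves '[[[0, 0, 0.004, 0, 0, 0, -1], [0, 0, 0.003, 0, 0, 0, -1], [0, 0, 0, 0, 0, 0, -1], [0, 0, 0, 0, 0, 0, -1]]]'

```text
t: 12.05
tool_pos: [0.5171, 0.0448, 0.0185]
tcp_rot: [0.0, 0.911, 0.411, 0.0]
ft_force: [0.3, 0.6, -2.0]
opening: 0.0249
grasp_force: 80.9
```

```bash
python3 -c "
from h import *
for i in range(3): goal(.42,-.064,.0175,48.6);read_camera('top')"
```

```text
t 12.05 pos [0.5171 0.0448 0.0185] head 48.57 tilt z [ 0.  0. -1.] shift [-0.1458 -0.0008  0.0009] turn -0.03 open 0.0249 F [ 0.3  0.6 -2. ] gf 80.9
t 12.1 pos [0.5173 0.0448 0.0187] head 48.57 tilt z [ 0.001  0.    -1.   ] shift [-0.1459 -0.0009  0.0011] turn -0.03 open 0.0243 F [-0.4  0.2 -2.1] gf 80.9
t 12.15 pos [0.5173 0.0448 0.0188] head 48.57 tilt z [ 0.001  0.    -1.   ] shift [-0.146  -0.001   0.0012] turn -0.03 open 0.0246 F [ 0.4  0.4 -1.5] gf 80.9
```

Emit:
step_arm --moves '[[[-0.004, 0, 0.001, 0, 0, 0, -1], [-0.006, 0, 0, 0, 0, 0, -1], [-0.008, 0, 0, 0, 0, 0, -1], [-0.008, 0, 0, 0, 0, 0, -1], [-0.008, 0, 0, 0, 0, 0, -1]]]'

```text
t: 12.62
tool_pos: [0.4939, 0.0187, 0.0174]
tcp_rot: [-0.0, 0.912, 0.411, 0.0]
ft_force: [0.8, 0.8, -3.3]
opening: 0.0245
grasp_force: 80.8
```

Emit:
step_arm --moves '[[[-0.008, 0, 0, 0, 0, 0, -1], [-0.008, 0, 0, 0, 0, 0, -1], [-0.008, 0, 0, 0, 0, 0, -1], [-0.008, 0, 0, 0, 0, 0, -1], [-0.008, 0, 0, 0, 0, 0, -1]]]'

```text
t: 13.03
tool_pos: [0.4675, -0.0114, 0.0174]
tcp_rot: [0.0, 0.912, 0.411, 0.0]
ft_force: [0.7, 1.5, -1.7]
opening: 0.0247
grasp_force: 80.8
```

```bash
python3 - <<'E'
from h import *
a=cam('top');goal(.42,-.064,.0175,48.6)
b=cam('scene')
cv2.imwrite("pics/s4.png",np.hstack([cv2.resize(x,(400,400),interpolation=cv2.INTER_CUBIC) for x in (a["img"][130:250,150:270,::-1],b["img"][100:240,270:410,::-1])]))
E
```

```text
t 13.08 pos [ 0.4663 -0.0123  0.0171] head 48.54 tilt z [-0.002 -0.001 -1.   ] shift [-0.0694 -0.0005 -0.0002] turn -0.06 open 0.0244 F [-1.  -1.2 -2.3] gf 80.8
```

View pics/s4.png

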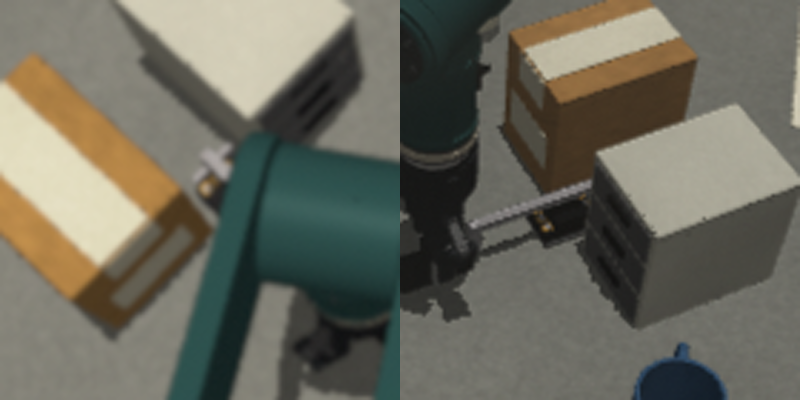

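The contactor is following the blade (left panel at (210,175)), and its front end already shows at the mouth (right panel (555,220)). I'll keep dragging.

Emit:
step_arm --moves '[[[-0.008, 0, 0, 0, 0, 0, -1], [-0.008, 0, 0, 0, 0, 0, -1], [-0.008, 0, 0, 0, 0, 0, -1], [-0.008, 0, 0, 0, 0, 0, -1], [-0.008, 0, 0, 0, 0, 0, -1]]]'

```text
t: 13.55
tool_pos: [0.4411, -0.0413, 0.0174]
tcp_rot: [0.0, 0.912, 0.411, 0.0]
ft_force: [0.0, 1.2, -2.1]
opening: 0.0241
grasp_force: 80.8
```

Emit:
step_arm --moves '[[[-0.008, 0, 0, 0, 0, 0, -1], [-0.008, 0, 0, 0, 0, 0, -1], [-0.008, 0, 0, 0, 0, 0, -1], [-0.008, 0, 0, 0, 0, 0, -1], [-0.008, 0, 0, 0, 0, 0, -1]]]'

```text
t: 13.97
tool_pos: [0.4145, -0.0713, 0.0173]
tcp_rot: [-0.0, 0.912, 0.411, 0.0]
ft_force: [0.4, 1.4, -2.2]
opening: 0.0242
grasp_force: 80.8
```

Emit:
step_arm --moves '[[[-0.006, 0, 0, 0, 0, 0, -1], [-0.003, 0, 0, 0, 0, 0, -1], [0, 0, 0, 0, 0, 0, -1], [0, 0, 0, 0, 0, 0, -1]]]'

```text
t: 14.3
tool_pos: [0.4088, -0.0777, 0.0172]
tcp_rot: [0.0, 0.912, 0.411, -0.0]
ft_force: [-0.4, -1.1, -2.4]
opening: 0.0243
grasp_force: 80.8
```

```bash
cat > chk.py <<'E'
from h import *
import sys
a=cam('top');goal(.42,-.064,.0175,48.6)
b=cam('scene')
cv2.imwrite("pics/%s.png"%sys.argv[1],np.hstack([cv2.resize(x,(400,400),interpolation=cv2.INTER_CUBIC) for x in (a["img"][130:270,150:290,::-1],b["img"][100:270,240:410,::-1])]))
e=np.array([np.cos(np.radians(48.6)),np.sin(np.radians(48.6))]);f=np.array([-e[1],e[0]]);M=np.array([.5606,.0963])
for n,c in(("t",a),("s",b)):
    P=c["P"];u=(P[...,:2]-M)@e;v=(P[...,:2]-M)@f;z=P[...,2]
    k=(u>-.16)&(u<.06)&(abs(v)<.06)&(z>.022)&(z<.036)
    if k.sum()>8:print(n,k.sum(),"u",np.percentile(u[k],[2,50,98]).round(3),"v",np.percentile(v[k],[2,50,98]).round(3))
E
python3 chk.py s5
```

```text
t 14.35 pos [ 0.4089 -0.0776  0.0172] head 48.57 tilt z [-0. -0. -1.] shift [ 0.0175 -0.0007 -0.0003] turn -0.03 open 0.0249 F [-0.2 -0.7 -2.2] gf 80.8
t 257 u [-0.111 -0.08   0.035] v [-0.05   0.006  0.048]
s 212 u [-0.11  -0.076  0.04 ] v [-0.055 -0.005  0.05 ]
```

View pics/s5.png

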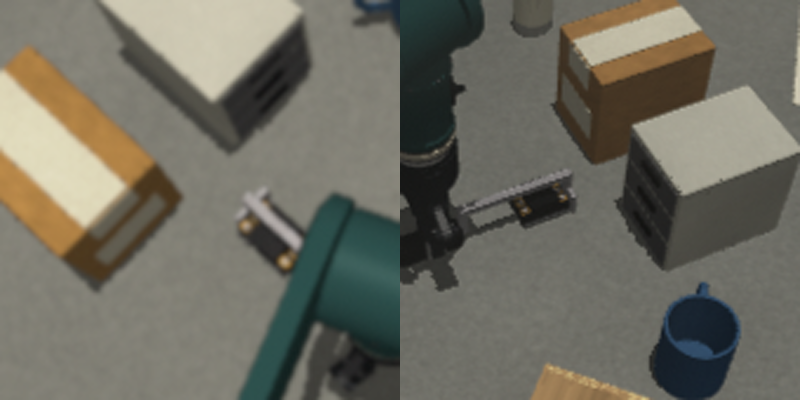

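The contactor lies clear of the gap (left panel (270,235), centre about 80 mm before the mouth). Now I'll set the hook down and let go.

Emit:
step_arm --moves '[[[0, 0, 0.001, 0, 0, 0, -1], [0, 0, 0.001, 0, 0, 0, -1], [0, 0, 0, 0, 0, 0, -1], [0, 0, 0, 0, 0, 0, 0.4], [0, 0, 0, 0, 0, 0, 0.4]]]'

```text
t: 14.82
tool_pos: [0.4096, -0.0774, 0.0155]
tcp_rot: [0.0, 0.911, 0.411, 0.001]
ft_force: [-0.2, 0.7, 0.1]
opening: 0.0474
grasp_force: 0.0
```

Emit:
step_arm --moves '[[[0, 0, 0, 0, 0, 0, 0.4], [0, 0, 0, 0, 0, 0, 0.4], [0, 0, -0.01, 0, 0, 0, 0.4], [0, 0, -0.03, 0, 0, 0, 0.4], [0, 0, -0.03, 0, 0, 0, 0.4]]]'

```text
t: 15.23
tool_pos: [0.4077, -0.077, 0.0852]
tcp_rot: [-0.001, 0.912, 0.411, -0.001]
ft_force: [-0.0, -0.6, 0.4]
opening: 0.0598
grasp_force: 0.0
```

Emit:
step_arm --moves '[[[0, 0, -0.03, 0, 0, 0, 0.4], [0, 0, -0.03, 0, 0, 0, 0.4], [0, 0, -0.03, 0, 0, 0, 0.4], [0, 0, 0, 0, 0, 0, 0.4], [0, 0, 0, 0, 0, 0, 0.4]]]'

```text
t: 15.65
tool_pos: [0.4105, -0.0779, 0.1784]
tcp_rot: [0.002, 0.912, 0.411, 0.002]
ft_force: [-0.4, 0.3, 0.2]
opening: 0.06
grasp_force: 0.0
```

```bash
python3 chk.py s6
```

```text
t 15.7 pos [ 0.4094 -0.0775  0.1763] head 48.57 tilt z [ 0.002 -0.    -1.   ] shift [ 0.017  -0.0013  0.1588] turn -0.03 open 0.0597 F [ 0.5 -0.7 -0.2] gf 0.0
t 106 u [-0.081 -0.053  0.049] v [-0.055  0.007  0.055]
s 215 u [-0.109 -0.076  0.04 ] v [-0.053 -0.005  0.053]
```

View pics/s6.png

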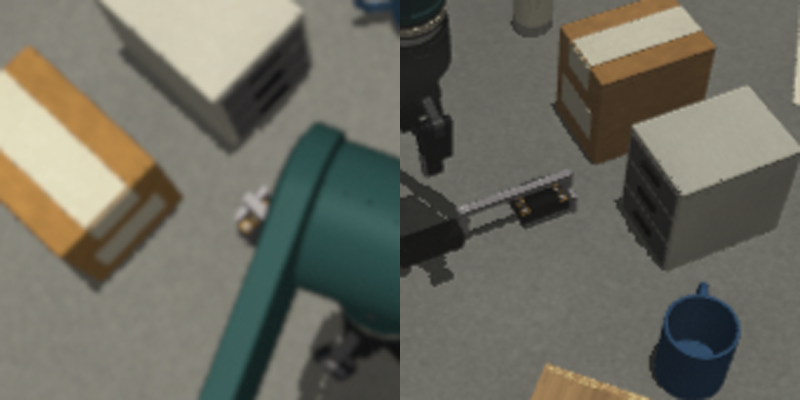

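The hook lies on the counter with its bar over the contactor (right panel (515,195)). The gripper is well above both, so I'll hand in.

```bash
python3 -c "
from bench import *
print(hand_in())"
```

```text
the job is handed in; nothing more can be done
None
```

The job is handed in, though it returned no verdict: by the last camera check the contactor lies on the open counter about 80 mm in front of the gap, the hook lies released on the counter, and the robot was touching nothing at about 16 s.

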